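# Clamp a block of job forms in the padding press

### The job

Slide the block of forms along the press's wooden bed until it is fully home and square against the steel back gauge, under the platen. Then take the crank by its red grip and wind it clockwise (seen from above) until the platen's rubber face meets the block, and about half a turn more so that the block is held firmly but not crushed; let go, and leave the other things on the desk where they are.

Things in the scene. Friction and masses are not known exactly. Their poses are not given: they have to be found in the camera images.
- press: Padding press: a small bench screw press fixed to the desk. Origin: on the screw's vertical axis at desk height; x points from the open mouth (-x) to the back gauge (+x), z up. Wooden bed 310 x 190 mm, x = -250 to +60 mm, its top 30 mm above the desk. Two 20 mm steel posts at x = 0, y = +-88 mm (156 mm clear between them) carry the crossbeam.
- gauge (a point): Middle of the lower edge of the back gauge's face, at bed height: press x = +35 mm, y = 0. The gauge is an upright steel plate 140 mm wide, its top 75 mm above the desk. A block fully home touches it, with the block's origin at press x = -65 mm, y near 0, and its outer end at x = -165 mm.
- beam (a point): Centre of the top of the blue crossbeam (46 mm along press x, 216 mm along y, from 163 to 197 mm above the desk; the post ends rise to 216 mm), where the screw comes out.
- platen: Blue platen, 60 mm (press x) by 140 mm (y), hung from the screw, faced with black rubber 13 mm thick. Origin: centre of the rubber's unsqueezed underside, on the screw axis, 113 mm above the desk at crank reading 0, sinking 10 mm a turn; it starts 12 to 25 mm above the block. The rubber gives: half a turn past touching presses with about 60 N; over 110 N (nearly a whole turn) crushes the block.
- crank (a joint): Crank angle, rad, growing as it is wound clockwise seen from above, counted over whole turns (0 to 31). At 0 and each whole turn its arm points along the press's +x. The crank sits on the screw's top and sinks with the platen, 10 mm a turn. Stiff: about 3 N at the grip to turn it; it stays where it is left.
- grip: Upright red grip at the end of the crank's arm, 26 mm diameter, 70 mm long, spinning freely on its own vertical axis. Origin: its middle, 70 mm from the screw axis (it runs round a circle of 70 mm radius), 193 mm above the platen's origin, sinking 10 mm a turn. Its lower end is 4 mm above the crank's arm; nothing stands above it.
- block: Block of job forms between two brown chipboards, rigid: 200 mm long (its x), 110 mm wide (y), 45 mm thick, about 0.75 kg, loose, lying on the press's bed and sticking out of its mouth, 60 to 95 mm short of home and a little askew. Origin: centre of its underside; its x axis points roughly along the press's x, towards the gauge.
- pen_cup: Bystander, to be left alone: black pen cup with pens, 76 mm across, 100 mm high (pens to 150 mm), origin centre of underside.
- sweet_jar: Bystander, to be left alone: jar of sweets with red lid, 84 mm across, 117 mm high, origin centre of underside.
- stapler: Bystander, to be left alone: stapler, 150 x 38 mm, 60 mm high, long along its x, origin centre of underside.
Mind the look-alikes: they are no part of the job. There is more than one size of the block; the one meant has the size given above.

How it is judged:
On the way, in this order (a step that is already met when the one before it is completed fails the run):
1. the block is home and square against the back gauge (within 4 mm and 0.05 rad) with the platen not yet on it (x of block in the frame of press above -0.069 m and angle between the x axis of block and the x axis of press, either way round below 0.05 rad and contact force between platen and block below 0.5 N), for 0.2 s.
2. the platen comes down on the block (more than 5 N) while the fingers are on the crank's grip (contact force between platen and block above 5 N and contact force between the fingers and grip above 0.3 N).
At the end, for the whole second after the job is handed in: The block lies against the back gauge (within 4 mm, within 0.05 rad of square, within 25 mm of the middle), the platen presses on it with more than 20 N (about a quarter of a turn past touching), and the crank and block are at rest (contact force between platen and block above 20 N and x of block in the frame of press above -0.069 m and y of block in the frame of press between -0.025 and 0.025 m and angle between the x axis of block and the x axis of press, either way round below 0.05 rad and linear speed of block below 0.01 m/s and velocity of joint crank between -0.1 and 0.1 rad/s).
It fails at once if the block is crushed: the platen presses with more than 110 N (contact force between platen and block above 110 N).
It fails at once if a bystander is moved more than 25 mm (distance of any of pen_cup, sweet_jar, stapler from where it was at the start of the episode above 0.025 m).
It also fails if it takes over 69 s, if anything falls off the work surface, if the arm or the gripper's body presses on something with over 40 N, if the wrist force passes 120 N, or if a joint passes its speed limit or range.

### The arm

A 7-joint arm with a two-finger parallel gripper is mounted at the origin on the work surface. World frame = base frame: x ahead of the robot, y to its left, z up, the work surface at z = 0. Lengths are in m, angles in rad, forces in N, time in s.
With the tool pointing down it reaches from about 0.4 to 0.875 m from the base axis. Payload 19.3 kg.
Tool frame: the origin (TCP) lies between the finger pads; the fingertips stand bot.tcp_to_tips ahead of it and the grasp point (between the pads) lies 3 mm ahead of it (bot.tcp_to_tips is the distance from the TCP to the fingertips, in m); x points along the fingers, y is the direction in which the jaws open and shut, and the axes are right-handed (so a half turn about x gives the same grasp; the last joint's range is limited). The gripper opens to 85 mm and grips with 20 to 120 N. Pads are 22 mm wide; open, the fingers measure 114 mm over their backs; the gripper's body (76 mm by 85 mm) begins 54 mm behind the grasp point. The pads swing forward as they close: fully open they stand 13 mm farther back than shut.
Start: joints at [1.237, 0.521, -0.036, 1.599, 0.021, 1.021, -0.113], TCP at [0.163, -0.603, 0.253] pointing down, gripper open.
Joint ranges: [-2.91, 2.91], [-0.3, 2.13], [-1.5, 1.42], [0.17, 2.43], [-1.26, 4.41], [0.16, 1.93], [-2.52, 2.52]. Speed limits (rad/s): [1.89, 1.89, 2.39, 2.39, 3.01, 3.01, 3.01].

### API

Orientations are given as [roll, pitch, yaw] about the fixed x, y, z axes, in that order (R = Rz(yaw) Ry(pitch) Rx(roll)).
In Python, from workcell import bot, eyes gives the robot as it stands. The module is installed in compiled form; this text tells all that it offers.
- The arm moves only by the tool step_arm, never from a script. Its argument "targets" is a list that holds one entry, the list of rows, each a list of 7 numbers: the shift along the tool's x, y, z in cm, then the turn, a rotation vector about the tool's x, y, z in rad, then the opening, from 0 (shut) to 1 (fully open). A call has 1 to 10 rows; each row is the pose to reach, as a shift and turn from the pose measured when the call began, along the tool's axes at that moment; what a row does not reach only later rows make up. A row lasts 1/10 s, in which the tool goes at most 50 mm and 8.59 degrees, less where a joint would pass 70% of its speed; a pose out of reach is approached as far as the arm can. A call with a gripper value outside its range is refused whole. The fingers move at their own pace and stop on an object; "grip_force" is the grip in N (left out, the last holds). Time passes only in rows, so rows that repeat a pose let the fingers close. It gives the time, the measured TCP pose, the force and the opening at its end, in the units of the state.
- bot.observe(): the state, without advancing time (a new reading comes with each control period).
- eyes.grab_frame(name): name is "side" or "top"; returns the picture (400x640x3 uint8, red, green, blue); there is no depth.
- eyes.get_calibration(name): a dict with "fx", "fy", "cx", "cy" (pixels), "k1" (the pictures are not rectified: a ray, as slopes to the right and down, at radius r is drawn at 1 + k1 r^2 times it, then the intrinsics apply), "camera_from_world" (4x4, takes a point from world to camera coordinates). Camera axes: x right, y down, z forward; pixel columns grow to the right and rows downward; lengths in m; the calibration is good to about 2 mm. A picture is of the moment at which its call begins. get_calibration takes no time and is no camera call.
- bot.job_done(): hands the job in, once; it reports no verdict.
The state is a dict: "clock": time; "qpos": joint angles; "qd": joint speeds; "joint_efforts": joint torques, N m; "position": TCP position; "tool_rot": TCP orientation; "force": force on the tool from outside, world axes, zero at the start; "moment": the same for the moment, N m; "grip_width": finger opening in m.
Only numpy, scipy, OpenCV 4.12 (cv2) and the standard library are available. Lean on these libraries where they do the work, as an engineer would, in place of code of your own. Each camera call takes 0.05 s, during which the arm holds its last target.

## Working session

There is one attempt and no reset: what is moved stays moved. The work goes in short steps, Python scripts to look and compute and a tool call to move; the robot and the scene stay as the last step left them, time stands still between calls to the robot, and variables do not carry over. Pictures are saved under pics/ and viewed, and the job is handed in when it is done.

Besides the shell and the picture viewer there is one more tool, called after "Call:" as name(argument=value, ...) on one line, values as JSON. step_arm: Moves the arm, as the interface text tells. Its arguments: {"type":"object","properties":{"targets":{"type":"array","items":{"type":"array","items":{"type":"array","items":{"type":"number"}}}},"grip_force":{"type":"number"}},"required":["targets"]}

```bash
mkdir -p pics; python3 - <<'E'
from workcell import bot, eyes
import cv2,numpy as np
s=bot.observe();print(s, bot.tcp_to_tips)
for n in("side","top"):
    im=eyes.grab_frame(n);cv2.imwrite(f"pics/{n}0.png",im[:,:,::-1])
    c=eyes.get_calibration(n);print(n,{k:(np.round(v,4).tolist() if k=='camera_from_world' else v) for k,v in c.items()})
E
```

```text
{'clock': 0.0, 'qpos': array([ 1.23677666,  0.52202986, -0.03630831,  1.59998104,  0.0211936 ,
        1.02111794, -0.11278823]), 'qd': array([ 3.48492011e-04, -8.38770409e-04,  4.34279194e-04,  1.00093746e-03,
       -5.20251067e-04,  2.63235889e-04,  5.47605883e-05]), 'joint_efforts': array([ 3.34069864e-04, -9.27095819e+01,  1.97908625e+00, -3.69924617e+01,
        1.77158369e-02,  8.10336380e-03,  4.86588272e-05]), 'position': array([ 0.16285819, -0.60308995,  0.25272572]), 'tool_rot': array([-1.49563079,  1.56964489,  1.90976293]), 'force': array([ 0.38075005, -0.73238003,  0.6870067 ]), 'moment': array([0.01933817, 0.00393608, 0.00828098]), 'grip_width': 0.0853018412228754} 0.022
side {'fx': 506.95714872259134, 'fy': 506.95714872259134, 'cx': 326.3966864804061, 'cy': 200.20567458475767, 'k1': -0.0023464063194238143, 'camera_from_world': [[-0.9338, -0.3574, -0.0189, 0.5664], [-0.1932, 0.5477, -0.814, 0.2799], [0.3013, -0.7565, -0.5805, 1.5033], [0.0, 0.0, 0.0, 1.0]]}
top {'fx': 466.75155688679007, 'fy': 466.75155688679007, 'cx': 319.8081006942948, 'cy': 197.0334784468933, 'k1': -0.09494202220694761, 'camera_from_world': [[0.0099, -0.9999, 0.0081, 0.0048], [-0.9988, -0.0103, -0.0472, 0.6115], [0.0473, -0.0076, -0.9989, 1.2979], [0.0, 0.0, 0.0, 1.0]]}
```

```bash
ls .
```

```text
pics
```

View pics/side0.png

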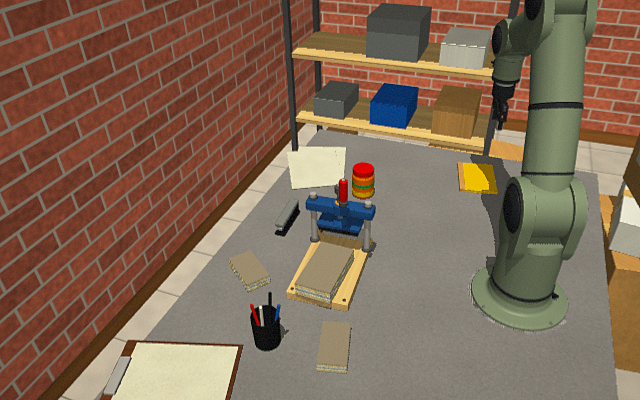

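View pics/top0.png

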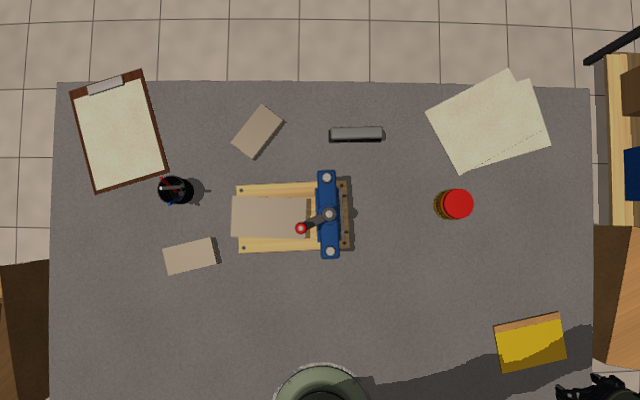

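```bash
cat > h.py <<'E'
from workcell import bot, eyes
import cv2,numpy as np
from scipy.spatial.transform import Rotation as R
def cal(n):
    c=eyes.get_calibration(n);K=np.array([[c['fx'],0,c['cx']],[0,c['fy'],c['cy']],[0,0,1]]);return K,c['k1'],np.array(c['camera_from_world'])
def ray(n,uv):
    K,k1,T=cal(n)
    p=cv2.undistortPoints(np.array([[uv]],float),K,np.array([k1,0,0,0.]))[0,0]
    d=T[:3,:3].T@np.array([p[0],p[1],1]);o=-T[:3,:3].T@T[:3,3];return o,d
def onz(n,uv,z):
    o,d=ray(n,uv);return o+d*(z-o[2])/d[2]
def proj(n,P):
    K,k1,T=cal(n);P=np.atleast_2d(P).astype(float)
    return cv2.projectPoints(P,cv2.Rodrigues(T[:3,:3])[0],T[:3,3],K,np.array([k1,0,0,0.]))[0][:,0]
E
python3 - <<'E'
import cv2
a=cv2.imread('pics/top0.png')[155:270,215:375];cv2.imwrite('pics/top0c.png',cv2.resize(a,None,fx=5,fy=5,interpolation=cv2.INTER_CUBIC))
a=cv2.imread('pics/side0.png')[170:320,270:400];cv2.imwrite('pics/side0c.png',cv2.resize(a,None,fx=4,fy=4,interpolation=cv2.INTER_CUBIC))
E
```

```text
(no output)
```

View pics/top0c.png

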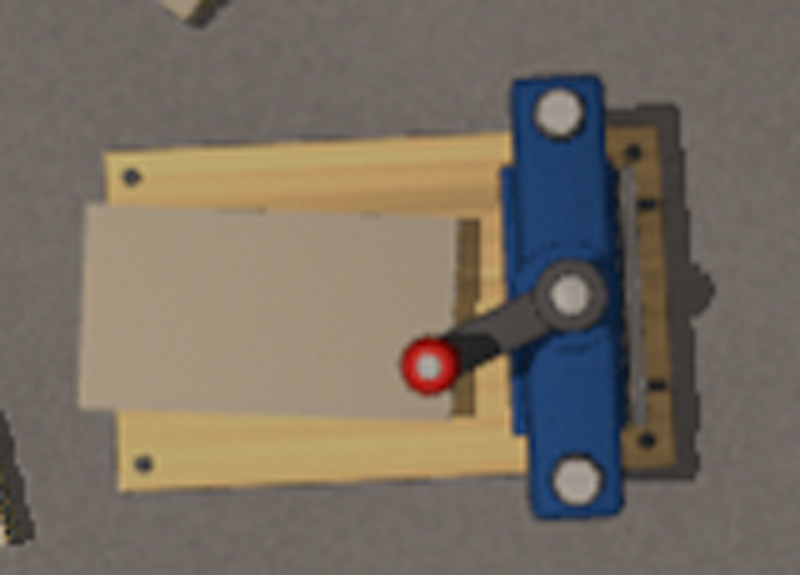

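View pics/side0c.png

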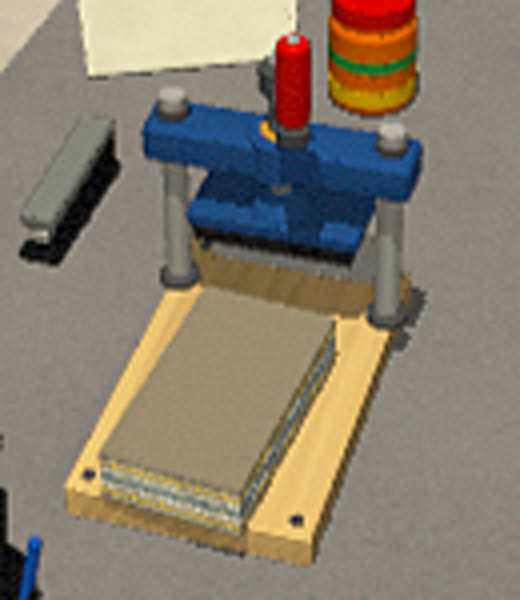

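The block meant is the one on the bed, at top-view px (269,217). The brown blocks at (258,132) and (191,256) lie on the desk and look smaller. The crop shows the bed block sticking out of the mouth, which is on the left (+y). The crank grip is at (301,228) and the post tops at (327,177) and (330,251).

```bash
cat >> h.py <<'E'
def sub(img,x0,y0,s,p): return (x0+(p[0]+.5)/s-.5,y0+(p[1]+.5)/s-.5)
E
python3 - <<'E'
from h import *
t=lambda x,y:sub(0,215,155,5,(x,y))
pl=onz('top',t(560,112),.216);pr=onz('top',t(577,480),.216)
o=(pl+pr)/2;v=(pl-pr)[:2];print(pl,pr,np.linalg.norm(v),o)
# press y = +88 post; press x ~ -y world. y_press = z cross x: x=(0,-1) -> y=(1,0)= world +x = image up => pl
yy=v/np.linalg.norm(v);xx=np.array([yy[1],-yy[0]]);print('xx',xx,'yaw',np.arctan2(xx[1],xx[0]))
# bed corners
f=lambda P:np.array([(P[:2]-o[:2])@xx,(P[:2]-o[:2])@yy])
for c in [(105,153),(120,490),(657,127),(674,464)]: print('bed',onz('top',t(*c),.03),f(onz('top',t(*c),.03)))
C=[onz('top',t(*c),.075) for c in [(88,203),(80,407),(450,418),(457,215)]]
for c in C: print('blk',c,f(c))
for a,b in zip(C,C[1:]+C[:1]): print(np.linalg.norm(a-b))
d=(C[3]-C[0]+C[2]-C[1])[:2];d/=np.linalg.norm(d);print('blk dir press frame ang',np.arctan2(d@yy,d@xx),'center',f(sum(C)/4))
# shaft top, grip: two views
def tri(a,b):
    o1,d1=ray('top',a);o2,d2=ray('side',b)
    A=np.stack([d1,-d2],1);s=np.linalg.lstsq(A,o2-o1,rcond=None)[0];p,q=o1+d1*s[0],o2+d2*s[1];return (p+q)/2,np.linalg.norm(p-q)
s=lambda x,y:sub(0,270,170,4,(x,y))
g,e=tri(t(429,366),s(293,40));print('griptop',g,e,f(g))
for c in[(258,132),(191,256)]:print(onz('top',c,.045))
for c,z in[((175,187),.1),((456,204),.117),((356,133),.06)]:print('byst',onz('top',c,z))
E
```

```text
[ 0.64989739 -0.00325956  0.216     ] [ 0.47507394 -0.01294461  0.216     ] 0.17509151756953437 [ 0.56248566 -0.00810209  0.216     ]
xx [ 0.05531418 -0.998469  ] yaw -1.5154539050315743
bed [0.64131336 0.24600069 0.03      ] [-0.24935346  0.0927625 ]
bed [0.45429716 0.23450737 0.03      ] [-0.24822238 -0.09460312]
bed [ 0.65896099 -0.06143105  0.03      ] [0.05858377 0.09337777]
bed [ 0.47191555 -0.07228277  0.03      ] [ 0.05907262 -0.09398155]
blk [0.61109904 0.24685064 0.075     ] [-0.25187338  0.06264145]
blk [0.5016644  0.24926239 0.075     ] [-0.26033473 -0.04649224]
blk [0.49805163 0.05094108 0.075     ] [-0.06251689 -0.06106946]
blk [0.60668368 0.04839875 0.075     ] [-0.05396956  0.04725565]
0.10946120486530021
0.19835421576198606
0.1086617926000825
0.19850099823637557
blk dir press frame ang -0.0755732105756951 center [-0.15717364  0.00058385]
griptop [0.5299895  0.05396664 0.32586837] 0.000964910672975076 [-0.06377119 -0.02901313]
[0.7886512  0.18422095 0.045     ]
[0.44416357 0.36350776 0.045     ]
byst [0.63006688 0.39541404 0.1       ]
byst [ 0.59200123 -0.34493107  0.117     ]
byst [ 0.78593811 -0.08613883  0.06      ]
```

```bash
cat >> h.py <<'E'
xx=np.array([0.0553,-0.9985,0]);yy=np.array([.9985,.0553,0]);O=np.array([.5625,-.0081,0])
def W(px,py,z): return O+px*xx+py*yy+[0,0,z]
def F(P): d=np.array(P)-O; return np.array([d@xx,d@yy,P[2]])
def Rdes(s=1,a=0.):  # tool x down, y along s*yy turned by a about z
    y=R.from_euler('z',a).apply(s*yy);x=np.array([0,0,-1.]);return R.from_matrix(np.stack([x,y,np.cross(x,y)],1))
def st():
    s=bot.observe();return s,np.array(s['position']),R.from_euler('xyz',s['tool_rot'])
def rel(Pw,Rw=None):
    s,p,r=st();d=r.inv().apply(np.array(Pw)-p)*100
    return np.round(d,2).tolist()+([0,0,0] if Rw is None else np.round((r.inv()*Rw).as_rotvec(),3).tolist())
E
python3 - <<'E'
from h import *
s,p,r=st();print(r.as_matrix().round(3))
for sg in(1,-1):
  print(sg,rel([.5,-.25,.42],Rdes(sg)),rel(W(-.31,0,.42),Rdes(sg)))
print(rel([.3,-.5,.42]))
print(W(-.31,0,.42))
E
```

```text
[[-0.     0.261 -0.965]
 [ 0.001 -0.965 -0.261]
 [-1.    -0.001  0.   ]]
1 [-16.7, -25.32, -41.75, -1.362, -0.001, 0.001] [-16.65, -77.37, -60.51, -1.362, -0.001, 0.001]
-1 [-16.7, -25.32, -41.75, 1.779, 0.001, 0.001] [-16.65, -77.37, -60.51, 1.779, 0.001, 0.001]
[-16.72, -6.4, -15.93, 0, 0, 0]
[0.545357 0.301435 0.42    ]
```

Call:
step_arm(targets=[[[-5,-2,-3,0,0,0,0.6],[-9,-4,-6,-0.1,0,0,0.6],[-12,-7,-10,-0.2,0,0,0.6],[-15,-10,-14,-0.3,0,0,0.6],[-16.7,-13,-19,-0.4,0,0,0.6],[-16.7,-16,-24,-0.5,0,0,0.6],[-16.7,-19,-29,-0.6,0,0,0.6],[-16.7,-22,-34,-0.7,0,0,0.6],[-16.7,-25,-38,-0.8,0,0,0.6],[-16.7,-28,-42,-0.9,0,0,0.6]]])

```text
clock: 1.1
position: [0.4556, -0.2706, 0.4194]
tool_rot: [-2.33, 1.57, 1.98]
force: [1.7, -0.7, -0.8]
grip_width: 0.0515
```

```bash
python3 - <<'E'
from h import *
s,p,r=st();print(s['clock'],p,s['qpos'].round(2),s['grip_width'])
print(rel([.56,0,.42],Rdes(1)),rel(W(-.31,0,.42),Rdes(1)))
E
```

```text
1.1 [ 0.45558217 -0.2706427   0.41937219] [ 0.74  0.25 -0.4   1.59  0.1   1.32 -0.07] 0.051522245679144534
[-0.04, -1.01, -28.99, -0.459, -0.001, 0.0] [-0.02, -14.19, -56.14, -0.459, -0.001, 0.0]
```

Call:
step_arm(targets=[[[0,-0.5,-5,-0.05,0,0,0.6],[0,-1,-10,-0.1,0,0,0.6],[0,-1,-15,-0.2,0,0,0.6],[0,-1,-20,-0.3,0,0,0.6],[0,-1,-25,-0.4,0,0,0.6],[0,-2,-30,-0.46,0,0,0.6],[0,-4,-35,-0.46,0,0,0.6],[0,-6.5,-40,-0.46,0,0,0.6],[0,-9,-45,-0.46,0,0,0.6],[0,-11.5,-50,-0.46,0,0,0.6]]])

```text
clock: 2.1
position: [0.547, 0.2114, 0.4195]
tool_rot: [-2.377, 1.57, 2.392]
force: [0.6, -0.5, 0.6]
grip_width: 0.0516
```

```bash
python3 - <<'E'
from h import *
s,p,r=st();print(s['clock'],p,F(p),s['qpos'].round(2),s['grip_width'])
print(rel(W(-.315,0,.42),Rdes(1)),rel(W(-.315,0,.067),Rdes(1)))
E
```

```text
2.1 [0.54700066 0.21143644 0.4195393 ] [-0.22006425 -0.00333572  0.4195393 ] [-0.    0.4  -0.68  1.44  0.25  1.39 -0.63] 0.05156513897845518
[-0.04, 0.34, -9.49, 0.001, -0.001, 0.001] [35.26, 0.36, -9.47, 0.001, -0.001, 0.001]
```

Call:
step_arm(targets=[[[0,0.3,-4,0,0,0,0.6],[0,0.3,-7,0,0,0,0.6],[5,0.3,-7,0,0,0,0.6],[10,0.3,-7,0,0,0,0.6],[15,0.3,-7,0,0,0,0.6],[20,0.3,-7,0,0,0,0.6],[25,0.3,-7,0,0,0,0.6],[30,0.3,-7,0,0,0,0.6],[33,0.3,-7,0,0,0,0.6],[35,0.3,-7,0,0,0,0.6]]])

```text
clock: 3.1
position: [0.5446, 0.281, 0.0666]
tool_rot: [-1.383, 1.567, -2.897]
force: [0.1, 0.6, 0.3]
grip_width: 0.0514
```

```bash
python3 - <<'E'
from h import *
s,p,r=st();print(s['clock'],p,F(p),s['qpos'].round(2),s['grip_width'])
print(rel(W(-.285,0,.069),Rdes(1)),rel(W(-.2,0,.069),Rdes(1)))
cv2.imwrite('pics/s1.png',eyes.grab_frame('side')[150:330,220:460,::-1].repeat(3,0).repeat(3,1))
E
```

```text
3.1 [0.54463245 0.28104789 0.06655747] [-0.28970224 -0.00185087  0.06655747] [-0.22  0.8  -0.53  1.73  0.55  0.77 -0.97] 0.051415876185868084
[-0.24, 0.18, 0.47, 0.001, 0.001, 0.004] [-0.24, 0.17, 8.97, 0.001, 0.001, 0.004]
```

View pics/s1.png

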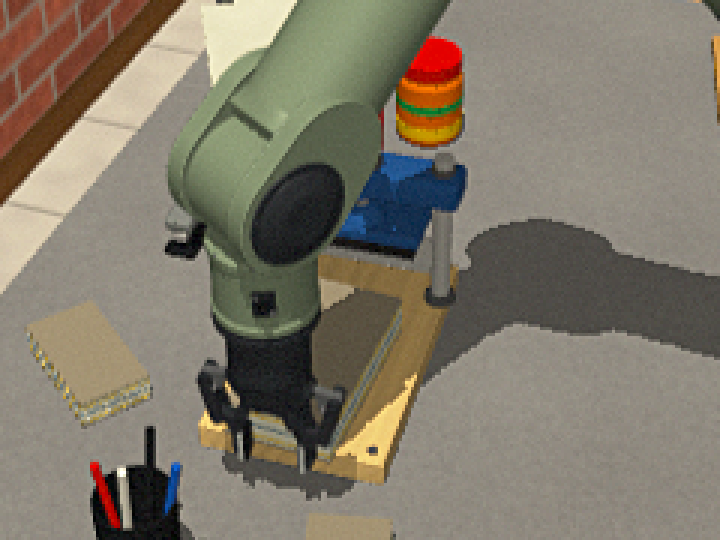

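Call:
step_arm(targets=[[[0,0.2,1,0,0,0,0.6],[0,0.2,2,0,0,0,0.6],[0,0.2,2.7,0,0,0,0.6],[0,0.2,3.4,0,0,0,0.6],[0,0.2,4.1,0,0,0,0.6],[0,0.2,4.8,0,0,0,0.6],[0,0.2,5.5,0,0,0,0.6],[0,0.2,6.2,0,0,0,0.6],[0,0.2,6.9,0,0,0,0.6]]])

```text
clock: 4.05
position: [0.5503, 0.212, 0.0656]
tool_rot: [-1.488, 1.567, -3.002]
force: [0.1, 5.5, 0.4]
grip_width: 0.0509
```

```bash
python3 - <<'E'
from h import *
s,p,r=st();print(s['clock'],p,F(p),s['qpos'].round(2),s['grip_width'],s['force'])
cv2.imwrite('pics/s2.png',eyes.grab_frame('side')[130:330,250:450,::-1].repeat(3,0).repeat(3,1))
cv2.imwrite('pics/t2.png',eyes.grab_frame('top')[130:300,200:400,::-1].repeat(3,0).repeat(3,1))
E
```

```text
4.05 [0.5502896  0.21198629 0.06557542] [-2.20431396e-01 -2.13093699e-05  6.55754151e-02] [-0.1   0.77 -0.53  1.8   0.56  0.73 -0.88] 0.05092432628690833 [0.07942519 5.50471913 0.3874817 ]
```

View pics/s2.png

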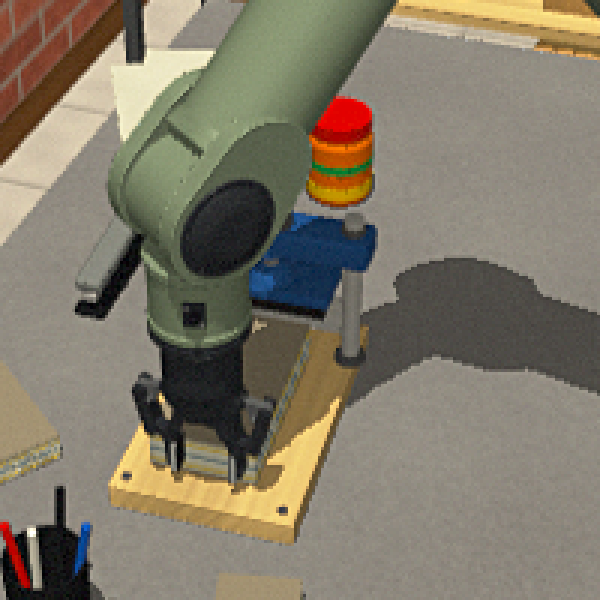

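View pics/t2.png

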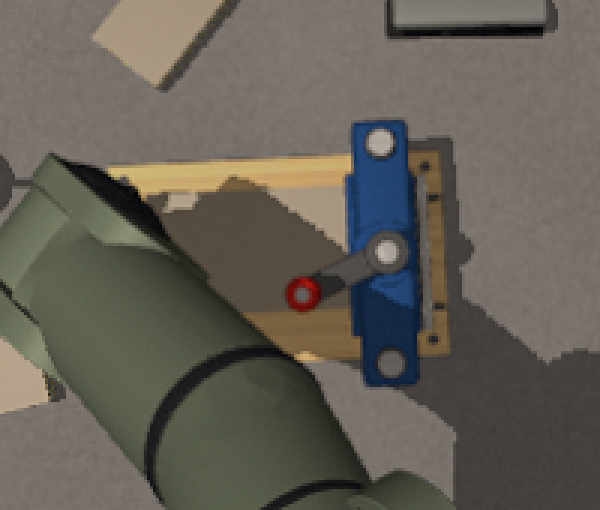

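The top view shows the forearm's edge getting near the red grip at crop px (303,293). I'll tilt the tool so the wrist leans away from the press for the rest of the push.

Call:
step_arm(targets=[[[-0.2,0,-1.5,0,0,0,0.6],[-0.2,0,-2.5,0,-0.15,0,0.6],[-0.2,0,-2.5,0,-0.3,0,0.6],[-0.2,0,-2.5,0,-0.45,0,0.6],[-0.2,0,-2.5,0,-0.45,0,0.6]]])

```text
clock: 4.65
position: [0.5469, 0.2417, 0.0668]
tool_rot: [-0.011, 1.115, -1.518]
force: [-1.5, 0.6, 0.8]
grip_width: 0.0515
```

```bash
cat >> h.py <<'E'
def Rt(a): return Rdes(1)*R.from_euler('y',a)
E
python3 - <<'E'
from h import *
s,p,r=st();print(s['clock'],p,F(p),s['qpos'].round(2),s['force'])
for x in (-.235,-.215,-.2,-.1845): print(rel(W(x,0,.0675),Rt(-.45)))
cv2.imwrite('pics/t3.png',eyes.grab_frame('top')[130:300,200:400,::-1].repeat(3,0).repeat(3,1))
E
```

```text
4.65 [0.54691649 0.24166554 0.06679823] [-0.25025266 -0.0017481   0.06679823] [-0.48  0.86 -0.34  1.62  0.68  1.12 -1.12] [-1.49003586  0.56990566  0.765042  ]
[0.61, 0.16, 1.4, 0.009, 0.005, 0.001]
[1.49, 0.15, 3.2, 0.009, 0.005, 0.001]
[2.15, 0.13, 4.54, 0.009, 0.005, 0.001]
[2.83, 0.12, 5.94, 0.009, 0.005, 0.001]
```

View pics/t3.png

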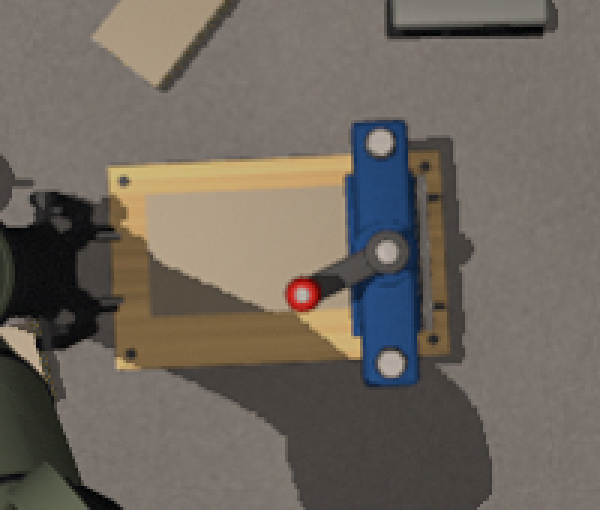

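The tilted wrist now clears the press. The block is square, with its outer edge at crop x ≈ 148.

Call:
step_arm(targets=[[[0.5,0.15,1.4,0,0,0,0.6],[1.0,0.15,2.4,0,0,0,0.6],[1.3,0.15,3.0,0,0,0,0.6],[1.6,0.15,3.6,0,0,0,0.6],[1.9,0.15,4.2,0,0,0,0.6],[2.2,0.15,4.7,0,0,0,0.6],[2.4,0.15,5.1,0,0,0,0.6],[2.5,0.15,5.3,0,0,0,0.6]]])

```text
clock: 5.5
position: [0.5533, 0.1813, 0.0682]
tool_rot: [-0.008, 1.12, -1.518]
force: [-0.7, 8.3, 6.3]
grip_width: 0.0512
```

```bash
python3 - <<'E'
from h import *
s,p,r=st();print(s['clock'],p,F(p),s['qpos'].round(2),s['force'])
for x in (-.1845,-.180): print(rel(W(x,0,.0675),Rt(-.45)))
a=eyes.grab_frame('top')[155:270,215:375,::-1];cv2.imwrite('pics/t4.png',cv2.resize(a,None,fx=5,fy=5,interpolation=cv2.INTER_CUBIC))
E
```

```text
5.5 [0.55326533 0.18127355 0.06822993] [-0.18960017  0.00125154  0.06822993] [-0.4   0.82 -0.32  1.7   0.71  1.06 -1.08] [-0.7197584   8.26463303  6.26372996]
[0.29, -0.13, 0.43, 0.006, 0.0, 0.001]
[0.48, -0.13, 0.83, 0.006, 0.0, 0.001]
```

View pics/t4.png

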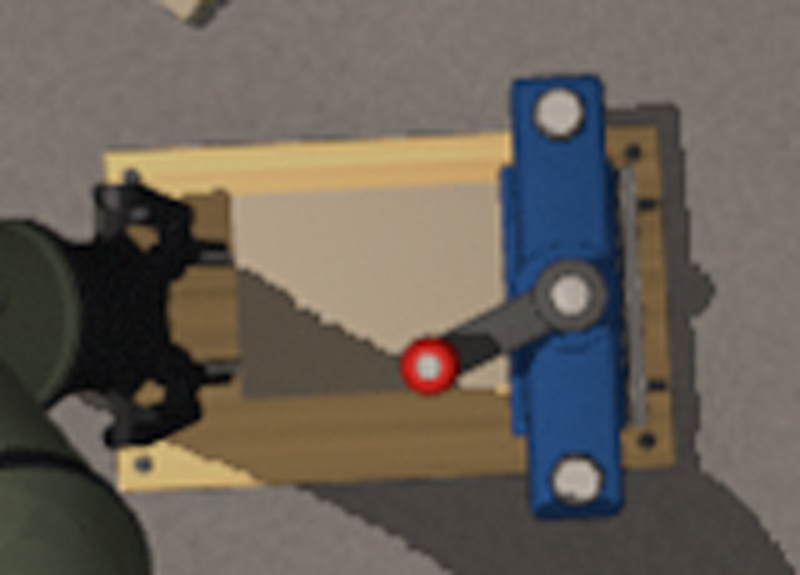

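Call:
step_arm(targets=[[[0.1,0,0.15,0,0,0,0.6],[0.15,0,0.25,0,0,0,0.6],[0.2,0,0.35,0,0,0,0.6],[0.25,0,0.45,0,0,0,0.6]]])

```text
clock: 5.95
position: [0.5539, 0.1758, 0.0683]
tool_rot: [-0.006, 1.122, -1.517]
force: [-1.1, 6.8, 2.2]
grip_width: 0.0516
```

Call:
step_arm(targets=[[[0.05,0,0.1,0,0,0,0.6],[0.1,0,0.2,0,0,0,0.6]]])

```text
clock: 6.15
position: [0.5542, 0.1731, 0.0684]
tool_rot: [-0.006, 1.123, -1.517]
force: [0.2, 3.7, -0.6]
grip_width: 0.051
```

```bash
python3 - <<'E'
from h import *
s,p,r=st();print(s['clock'],p,F(p),s['force'])
a=eyes.grab_frame('top')[155:270,215:375,::-1];cv2.imwrite('pics/t5.png',cv2.resize(a,None,fx=5,fy=5,interpolation=cv2.INTER_CUBIC))
E
```

```text
6.15 [0.55417214 0.17306279 0.06843427] [-0.18135158  0.00170294  0.06843427] [ 0.16565382  3.74012567 -0.64006287]
```

View pics/t5.png

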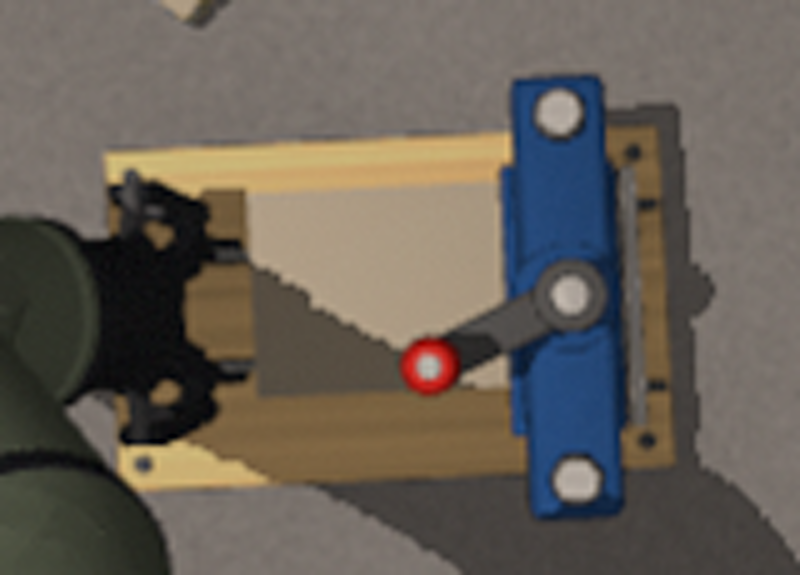

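```bash
python3 - <<'E'
from h import *
t=lambda x,y:sub(0,215,155,5,(x,y))
for c in[(247,195),(258,393),(498,183)]:print(F(onz('top',t(*c),.075)))
E
```

```text
[-0.16612351  0.06305495  0.075     ]
[-0.16453917 -0.0431779   0.075     ]
[-0.03123717  0.06342418  0.075     ]
```

Call:
step_arm(targets=[[[0.05,0,0.1,0,0,0,0.6],[0.1,0,0.2,0,0,0,0.6]]])

```text
clock: 6.4
position: [0.5544, 0.1721, 0.0684]
tool_rot: [-0.004, 1.125, -1.515]
force: [-1.6, 15.2, 0.8]
grip_width: 0.0513
```

Call:
step_arm(targets=[[[0.05,0,0.1,0,0,0,0.6],[0.1,0,0.2,0,0,0,0.6],[0.1,0,0.2,0,0,0,0.6]]])

```text
clock: 6.7
position: [0.5545, 0.172, 0.0685]
tool_rot: [-0.002, 1.129, -1.512]
force: [-1.4, 15.5, 0.9]
grip_width: 0.0513
```

Commanding 2 mm more moved it only 0.1 mm at 15 N, and the measured outer edge is at x ≈ -0.165, so the block is home. Next I retreat.

```bash
python3 - <<'E'
from h import *
s,p,r=st()
print(rel(W(-.22,0,.07),Rt(-.45)),rel(W(-.23,0,.25),Rt(0)),rel(W(-.2,0,.41),Rt(0)),rel(W(-.13,-.015,.41),Rt(0)))
E
```

```text
[-1.83, -0.17, -3.53, 0.005, -0.009, -0.001] [-18.53, -0.18, 3.25, 0.006, 0.441, -0.0] [-31.72, -0.22, 12.8, 0.006, 0.441, -0.0] [-28.73, -1.75, 19.12, 0.006, 0.441, -0.0]
```

Call:
step_arm(targets=[[[-1.8,-0.2,-3.5,0,0,0,0.6],[-6,-0.2,-2,0,0.05,0,0.8],[-10,-0.2,0,0,0.1,0,1],[-14,-0.2,1.5,0,0.15,0,1],[-18.5,-0.2,3.2,0,0.25,0,1],[-23,-0.2,6.5,0,0.35,0,1],[-27.5,-0.2,9.5,0,0.44,0,1],[-31.7,-0.2,12.8,0,0.44,0,1],[-31.7,-0.2,12.8,0,0.44,0,1]]])

```text
clock: 7.6
position: [0.5527, 0.1891, 0.415]
tool_rot: [1.371, 1.566, -0.143]
force: [0.2, 0.1, -0.1]
grip_width: 0.0855
```

```bash
python3 - <<'E'
from h import *
s,p,r=st();print(s['clock'],p,F(p),s['qpos'].round(2),s['force'])
im=eyes.grab_frame('top');a=im[155:270,215:375,::-1];cv2.imwrite('pics/t6.png',cv2.resize(a,None,fx=5,fy=5,interpolation=cv2.INTER_CUBIC))
print(rel([.53,.054,.41],Rt(0)),rel([.53,.054,.302],Rt(0)))
E
```

```text
7.6 [0.55270228 0.18905912 0.41500738] [-0.1974052   0.00111988  0.41500738] [-0.03  0.37 -0.57  1.46  0.21  1.36 -0.56] [ 0.19615282  0.11448596 -0.07003321]
[0.45, -3.04, 13.4, 0.002, 0.001, -0.005] [11.25, -3.09, 13.39, 0.002, 0.001, -0.005]
```

View pics/t6.png

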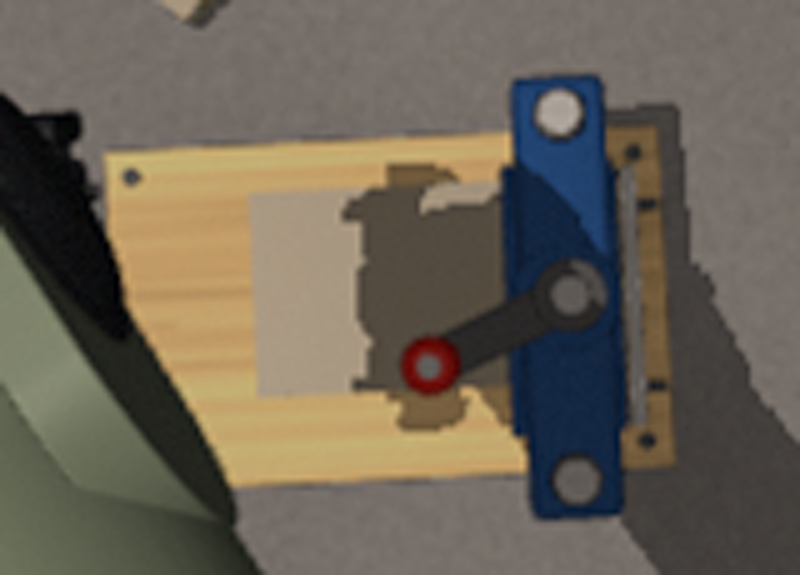

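Call:
step_arm(targets=[[[0,-1,4.5,0,0,0,1],[0,-2,9,0,0,0,1],[0,-3.1,13.4,0,0,0,1],[0,-3.1,13.4,0,0,0,1],[4,-3.1,13.4,0,0,0,1],[8,-3.1,13.4,0,0,0,1],[11,-3.1,13.4,0,0,0,1],[11.3,-3.1,13.4,0,0,0,1]]])

```text
clock: 8.45
position: [0.528, 0.0533, 0.2977]
tool_rot: [-0.774, 1.568, -2.287]
force: [0.6, -0.7, 1.5]
grip_width: 0.0855
```

```bash
python3 - <<'E'
from h import *
s,p,r=st();print(s['clock'],p,F(p),s['qpos'].round(2),s['force'],rel([.53,.054,.302],Rt(0)))
cv2.imwrite('pics/s7.png',eyes.grab_frame('side')[130:330,250:450,::-1].repeat(3,0).repeat(3,1))
E
```

```text
8.45 [0.52799433 0.05331828 0.29774465] [-0.06323431 -0.03105748  0.29774465] [ 0.19  0.36 -0.53  1.77  0.21  1.06 -0.35] [ 0.64962206 -0.70469883  1.49611516] [-0.43, 0.2, -0.06, 0.002, 0.002, 0.002]
```

View pics/s7.png

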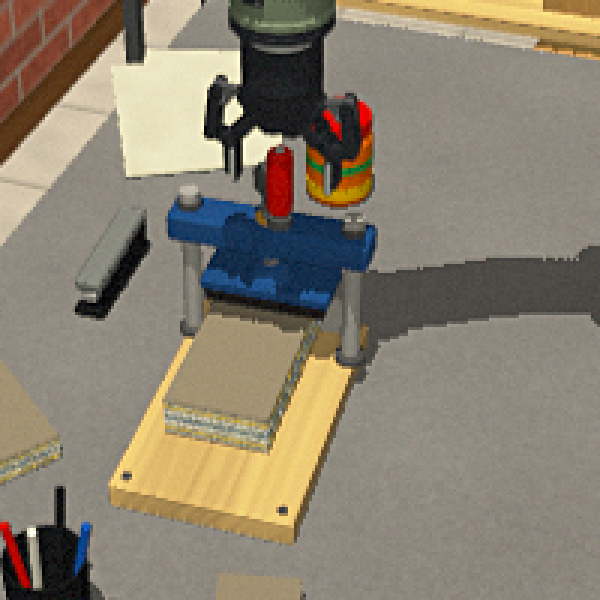

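The red grip (crop px 280,180) stands between the open fingers. Closing on it now.

Call:
step_arm(grip_force=35, targets=[[[-0.2,0.2,0,0,0,0,0.2],[-0.2,0.2,0,0,0,0,0.2],[-0.2,0.2,0,0,0,0,0.2],[-0.2,0.2,0,0,0,0,0.2]]])

```text
clock: 8.9
position: [0.5311, 0.0538, 0.3024]
tool_rot: [0.685, 1.568, -0.828]
force: [-0.4, 0.6, 0.3]
grip_width: 0.0279
```

```bash
python3 - <<'E'
from h import *
s,p,r=st();print(s['clock'],p,F(p),s['force'],s['grip_width'])
f=F(p);th=np.arctan2(-f[1],f[0]);print(th,np.hypot(f[0],f[1]))
E
```

```text
8.9 [0.53109704 0.05382669 0.30237341] [-0.06357039 -0.02793131  0.30237341] [-0.35212682  0.640839    0.25897197] 0.027860752093289212
2.7276085325896204 0.06943595939421908
```

```bash
cat > wind.py <<'E'
from h import *
import sys
A0=9.011;Z0=.3024;r0=.0700
def rows(a1,n,base):  # absolute reading targets
    pass
step=float(sys.argv[1]);n=int(sys.argv[2]);turn=float(sys.argv[3]) if len(sys.argv)>3 else 2
s,p,r=st();f=F(p);th=np.arctan2(-f[1],f[0])
zest=A0+(Z0-p[2])/.01*2*np.pi
a=th+2*np.pi*np.round((turn-th)/(2*np.pi)) if len(sys.argv)>3 else th+2*np.pi
print('t',s['clock'],'reading',round(a,3),'turns',round(a/2/np.pi,3),'rad',np.hypot(f[0],f[1]).round(4),'z err mm',((p[2]-(Z0-(a-A0)/2/np.pi*.01))*1000).round(1),'F',s['force'].round(1),'w',s['grip_width'].round(4),'q',s['qpos'].round(2))
out=[]
for i in range(1,n+1):
    b=a+step*i;P=W(r0*np.cos(b),-r0*np.sin(b),Z0-(b-A0)/2/np.pi*.01)
    q=rel(P,Rt(0));out.append([round(v,1) if k else round(v,2) for k,v in enumerate(q[:3])]+[round(v,2) for v in q[3:]]+[.2])
print(out)
E
python3 wind.py .2 10 9
```

```text
Traceback (most recent call last):
  File "wind.py", line 10, in <module>
    print('t',s['clock'],'reading',round(a,3),'turns',round(a/2/np.pi,3),'rad',np.hypot(f[0],f[1]).round(4),'z err mm',((p[2]-(Z0-(a-A0)/2/np.pi*.01))*1000).round(1),'F',s['force'].round(1),'w',s['grip_width'].round(4),'q',s['qpos'].round(2))
                                                                                                                                                                                                  ^^^^^^^^^^^^^^^^^^^^^
AttributeError: 'float' object has no attribute 'round'
```

```bash
sed -i "s/s\['grip_width'\].round(4)/round(s['grip_width'],4)/" wind.py; python3 wind.py .2 10 9
```

```text
t 8.9 reading 9.011 turns 1.434 rad 0.0694 z err mm -0.0 F [-0.4  0.6  0.3] w 0.0279 q [ 0.19  0.36 -0.53  1.76  0.21  1.07 -0.35]
[[0.03, 1.3, -0.5, 0.0, 0.0, -0.0, 0.2], [0.06, 2.7, -0.6, 0.0, 0.0, -0.0, 0.2], [0.1, 4.1, -0.5, 0.0, 0.0, -0.0, 0.2], [0.13, 5.4, -0.1, 0.0, 0.0, -0.0, 0.2], [0.17, 6.7, 0.5, 0.0, 0.0, -0.0, 0.2], [0.2, 7.7, 1.4, 0.0, 0.0, -0.0, 0.2], [0.24, 8.6, 2.5, 0.0, 0.0, -0.0, 0.2], [0.27, 9.3, 3.8, 0.0, 0.0, -0.0, 0.2], [0.31, 9.7, 5.1, 0.0, 0.0, -0.0, 0.2], [0.34, 9.8, 6.5, 0.0, 0.0, -0.0, 0.2]]
```

Call:
step_arm(targets=[[[0,1.3,-0.5,0,0,0,0.2],[0.1,2.7,-0.6,0,0,0,0.2],[0.1,4.1,-0.5,0,0,0,0.2],[0.1,5.4,-0.1,0,0,0,0.2],[0.2,6.7,0.5,0,0,0,0.2],[0.2,7.7,1.4,0,0,0,0.2],[0.2,8.6,2.5,0,0,0,0.2],[0.3,9.3,3.8,0,0,0,0.2],[0.3,9.7,5.1,0,0,0,0.2],[0.3,9.8,6.5,0,0,0,0.2]]])

```text
clock: 9.9
position: [0.6327, -0.0062, 0.2994]
tool_rot: [0.498, 1.569, -1.015]
force: [-6.3, 3.3, -4.8]
grip_width: 0.0252
```

```bash
python3 wind.py .25 10 11
```

```text
t 9.9 reading 11.023 turns 1.754 rad 0.0703 z err mm 0.2 F [-6.3  3.3 -4.8] w 0.0252 q [ 0.23  0.53 -0.48  1.51  0.26  1.17 -0.24]
[[0.07, -0.3, 1.7, 0.0, 0.0, -0.0, 0.2], [0.11, -1.0, 3.3, 0.0, 0.0, -0.0, 0.2], [0.15, -2.0, 4.7, 0.0, 0.0, -0.0, 0.2], [0.19, -3.4, 5.8, 0.0, 0.0, -0.0, 0.2], [0.23, -5.0, 6.5, 0.0, 0.0, -0.0, 0.2], [0.27, -6.7, 6.8, 0.0, 0.0, -0.0, 0.2], [0.31, -8.5, 6.6, 0.0, 0.0, -0.0, 0.2], [0.34, -10.1, 6.1, 0.0, 0.0, -0.0, 0.2], [0.38, -11.6, 5.1, 0.0, 0.0, -0.0, 0.2], [0.42, -12.8, 3.8, 0.0, 0.0, -0.0, 0.2]]
```

Call:
step_arm(targets=[[[0.1,-0.3,1.7,0,0,0,0.2],[0.1,-1.0,3.3,0,0,0,0.2],[0.15,-2.0,4.7,0,0,0,0.2],[0.2,-3.4,5.8,0,0,0,0.2],[0.2,-5.0,6.5,0,0,0,0.2],[0.3,-6.7,6.8,0,0,0,0.2],[0.3,-8.5,6.6,0,0,0,0.2],[0.35,-10.1,6.1,0,0,0,0.2],[0.4,-11.6,5.1,0,0,0,0.2],[0.4,-12.8,3.8,0,0,0,0.2]]])

```text
clock: 10.9
position: [0.5069, -0.0517, 0.2955]
tool_rot: [1.272, 1.567, -0.242]
force: [21.0, 11.3, -18.1]
grip_width: 0.0251
```

```bash
python3 wind.py .25 10 13.5
```

```text
t 10.9 reading 13.527 turns 2.153 rad 0.0707 z err mm 0.3 F [ 21.   11.3 -18.1] w 0.0251 q [ 0.39  0.32 -0.52  1.83  0.19  1.03 -0.14]
[[0.07, -0.8, -1.6, 0.0, 0.0, -0.0, 0.2], [0.1, -1.2, -3.3, 0.0, 0.0, -0.0, 0.2], [0.14, -1.1, -5.0, 0.0, 0.0, -0.0, 0.2], [0.18, -0.7, -6.7, 0.0, 0.0, -0.0, 0.2], [0.22, 0.2, -8.2, 0.0, 0.0, -0.0, 0.2], [0.27, 1.4, -9.5, 0.0, 0.0, -0.0, 0.2], [0.31, 2.9, -10.4, 0.0, 0.0, -0.0, 0.2], [0.35, 4.6, -10.9, 0.0, 0.0, -0.0, 0.2], [0.4, 6.3, -11.0, 0.0, 0.0, -0.0, 0.2], [0.45, 8.0, -10.7, 0.0, 0.0, -0.0, 0.2]]
```

Call:
step_arm(targets=[[[0.15,-0.7,-1.6,0,0,0,0.2],[0.2,-1.1,-3.3,0,0,0,0.2],[0.2,-1.0,-5.0,0,0,0,0.2],[0.25,-0.6,-6.6,0,0,0,0.2],[0.3,0.2,-8.1,0,0,0,0.2],[0.3,1.4,-9.4,0,0,0,0.2],[0.35,2.9,-10.3,0,0,0,0.2],[0.4,4.6,-10.8,0,0,0,0.2],[0.45,6.3,-10.9,0,0,0,0.2],[0.5,8.0,-10.6,0,0,0,0.2]]])

```text
clock: 11.9
position: [0.581, 0.059, 0.2913]
tool_rot: [1.353, 1.566, -0.16]
force: [-4.1, -1.6, 7.7]
grip_width: 0.0246
```

```bash
python3 wind.py .25 10 16
```

```text
t 11.9 reading 16.033 turns 2.552 rad 0.0696 z err mm 0.0 F [-4.1 -1.6  7.7] w 0.0246 q [ 0.17  0.46 -0.53  1.65  0.26  1.1  -0.37]
[[0.05, 1.6, 0.7, 0.0, 0.0, -0.0, 0.2], [0.1, 2.9, 1.9, 0.0, 0.0, -0.0, 0.2], [0.14, 3.9, 3.3, 0.0, 0.0, -0.0, 0.2], [0.19, 4.5, 4.9, 0.0, 0.0, -0.0, 0.2], [0.23, 4.8, 6.6, 0.0, 0.0, -0.0, 0.2], [0.27, 4.5, 8.4, 0.0, 0.0, -0.0, 0.2], [0.31, 3.9, 10.0, 0.0, 0.0, -0.0, 0.2], [0.35, 2.9, 11.4, 0.0, 0.0, -0.0, 0.2], [0.38, 1.5, 12.5, 0.0, 0.0, -0.0, 0.2], [0.41, -0.1, 13.2, 0.0, 0.0, -0.0, 0.2]]
```

Call:
step_arm(targets=[[[0.05,1.6,0.7,0,0,0,0.2],[0.1,2.9,1.9,0,0,0,0.2],[0.15,3.9,3.3,0,0,0,0.2],[0.2,4.5,4.9,0,0,0,0.2],[0.25,4.8,6.6,0,0,0,0.2],[0.3,4.5,8.4,0,0,0,0.2],[0.35,3.9,10.0,0,0,0,0.2],[0.4,2.9,11.4,0,0,0,0.2],[0.4,1.5,12.4,0,0,0,0.2],[0.45,0,13.1,0,0,0,0.2]]])

```text
clock: 12.9
position: [0.5884, -0.074, 0.2873]
tool_rot: [1.26, 1.565, -0.255]
force: [0.9, 4.7, 6.4]
grip_width: 0.0253
```

```bash
python3 wind.py .25 10 18.5
```

```text
t 12.9 reading 18.531 turns 2.949 rad 0.0708 z err mm 0.1 F [0.9 4.7 6.4] w 0.0253 q [ 0.38  0.47 -0.5   1.63  0.25  1.09 -0.14]
[[0.04, -1.7, 0.3, 0.0, 0.0, -0.01, 0.2], [0.07, -3.5, 0.2, 0.0, 0.0, -0.01, 0.2], [0.1, -5.1, -0.4, 0.0, 0.0, -0.01, 0.2], [0.13, -6.6, -1.3, 0.0, 0.0, -0.01, 0.2], [0.16, -7.8, -2.5, 0.0, 0.0, -0.01, 0.2], [0.19, -8.7, -4.1, 0.0, 0.0, -0.01, 0.2], [0.22, -9.2, -5.8, 0.0, 0.0, -0.01, 0.2], [0.26, -9.2, -7.5, 0.0, 0.0, -0.01, 0.2], [0.3, -8.8, -9.2, 0.0, 0.0, -0.01, 0.2], [0.34, -8.0, -10.7, 0.0, 0.0, -0.01, 0.2]]
```

Call:
step_arm(targets=[[[0.05,-1.7,0.3,0,0,0,0.2],[0.1,-3.5,0.2,0,0,0,0.2],[0.1,-5.1,-0.4,0,0,0,0.2],[0.15,-6.5,-1.3,0,0,0,0.2],[0.2,-7.7,-2.5,0,0,0,0.2],[0.2,-8.6,-4.1,0,0,0,0.2],[0.25,-9.1,-5.8,0,0,0,0.2],[0.3,-9.1,-7.5,0,0,0,0.2],[0.3,-8.7,-9.2,0,0,0,0.2],[0.35,-7.9,-10.7,0,0,0,0.2]]])

```text
clock: 13.9
position: [0.5028, 0.0281, 0.2833]
tool_rot: [1.026, 1.565, -0.489]
force: [4.3, -5.8, 3.5]
grip_width: 0.0249
```

```bash
python3 wind.py .22 10 21
```

```text
t 13.9 reading 21.021 turns 3.346 rad 0.0698 z err mm 0.0 F [ 4.3 -5.8  3.5] w 0.0249 q [ 0.28  0.33 -0.57  1.86  0.22  1.   -0.33]
[[0.04, 1.0, -1.2, 0.0, 0.0, -0.01, 0.2], [0.08, 2.2, -2.1, 0.0, 0.0, -0.01, 0.2], [0.12, 3.6, -2.7, 0.0, 0.0, -0.01, 0.2], [0.16, 5.1, -3.0, 0.0, 0.0, -0.01, 0.2], [0.2, 6.7, -3.0, 0.0, 0.0, -0.01, 0.2], [0.25, 8.2, -2.6, 0.0, 0.0, -0.01, 0.2], [0.29, 9.5, -1.9, 0.0, 0.0, -0.01, 0.2], [0.34, 10.7, -1.0, 0.0, 0.0, -0.01, 0.2], [0.38, 11.7, 0.2, 0.0, 0.0, -0.01, 0.2], [0.42, 12.3, 1.6, 0.0, 0.0, -0.01, 0.2]]
```

Call:
step_arm(targets=[[[0.05,1.0,-1.2,0,0,0,0.2],[0.1,2.2,-2.1,0,0,0,0.2],[0.1,3.6,-2.7,0,0,0,0.2],[0.15,5.1,-3.0,0,0,0,0.2],[0.2,6.7,-3.0,0,0,0,0.2],[0.25,8.2,-2.6,0,0,0,0.2],[0.3,9.5,-1.9,0,0,0,0.2],[0.35,10.7,-1.0,0,0,0,0.2],[0.4,11.7,0.2,0,0,0,0.2],[0.4,12.3,1.6,0,0,0,0.2]]])

```text
clock: 14.9
position: [0.627, 0.0188, 0.28]
tool_rot: [1.021, 1.565, -0.494]
force: [-3.1, 1.9, 0.1]
grip_width: 0.0251
```

```bash
python3 wind.py .2 10 23.2; python3 - <<'E'
from h import *
im=eyes.grab_frame('side');a=im[170:300,280:400,::-1];cv2.imwrite('pics/s8.png',cv2.resize(a,None,fx=4.5,fy=4.5,interpolation=cv2.INTER_CUBIC))
E
```

```text
t 14.9 reading 23.222 turns 3.696 rad 0.0699 z err mm 0.2 F [-3.1  1.9  0.1] w 0.0251 q [ 0.22  0.54 -0.52  1.55  0.29  1.13 -0.31]
[[0.06, 0.3, 1.4, 0.0, 0.0, -0.01, 0.2], [0.09, 0.4, 2.8, 0.0, 0.0, -0.01, 0.2], [0.13, 0.2, 4.1, 0.0, 0.0, -0.01, 0.2], [0.16, -0.3, 5.4, 0.0, 0.0, -0.01, 0.2], [0.19, -1.1, 6.6, 0.0, 0.0, -0.01, 0.2], [0.22, -2.0, 7.6, 0.0, 0.0, -0.01, 0.2], [0.25, -3.2, 8.4, 0.0, 0.0, -0.01, 0.2], [0.28, -4.5, 9.0, 0.0, 0.0, -0.01, 0.2], [0.3, -5.8, 9.3, 0.0, 0.0, -0.01, 0.2], [0.33, -7.2, 9.3, 0.0, 0.0, -0.01, 0.2]]
```

View pics/s8.png

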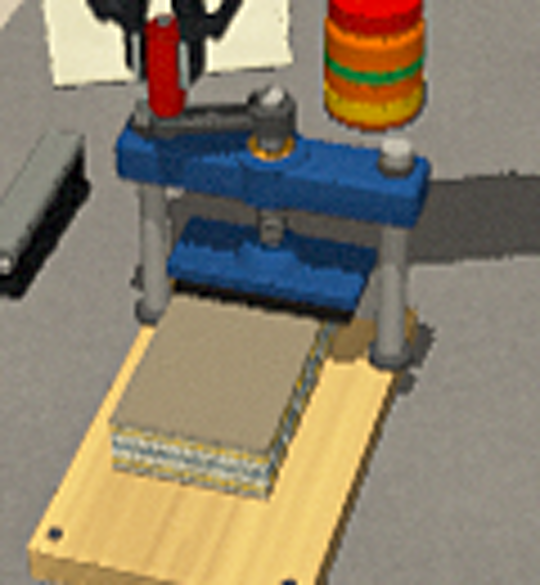

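The platen's rubber now lies just over the block's inner end, at crop px (260,300). This agrees with the computed 1 mm gap. On to the pressing part.

Call:
step_arm(targets=[[[0.05,0.3,1.4,0,0,0,0.2],[0.1,0.4,2.8,0,0,0,0.2],[0.15,0.2,4.1,0,0,0,0.2],[0.15,-0.3,5.4,0,0,0,0.2],[0.2,-1.1,6.6,0,0,0,0.2],[0.2,-2.0,7.6,0,0,0,0.2],[0.25,-3.2,8.4,0,0,0,0.2],[0.3,-4.5,9.0,0,0,0,0.2],[0.3,-5.8,9.3,0,0,0,0.2],[0.3,-7.2,9.3,0,0,0,0.2]]])

```text
clock: 15.95
position: [0.5611, -0.079, 0.2767]
tool_rot: [1.355, 1.564, -0.162]
force: [4.0, 14.0, -1.9]
grip_width: 0.0254
```

```bash
python3 wind.py .18 10 25.2
```

```text
t 15.95 reading 25.208 turns 4.012 rad 0.0709 z err mm 0.1 F [ 4.  14.  -1.9] w 0.0254 q [ 0.42  0.44 -0.53  1.72  0.26  1.05 -0.14]
[[0.03, -1.2, -0.3, -0.0, 0.0, -0.01, 0.2], [0.05, -2.4, -0.7, -0.0, 0.0, -0.01, 0.2], [0.07, -3.5, -1.4, -0.0, 0.0, -0.01, 0.2], [0.09, -4.5, -2.2, -0.0, 0.0, -0.01, 0.2], [0.12, -5.3, -3.1, -0.0, 0.0, -0.01, 0.2], [0.14, -5.9, -4.2, -0.0, 0.0, -0.01, 0.2], [0.16, -6.3, -5.4, -0.0, 0.0, -0.01, 0.2], [0.19, -6.5, -6.7, -0.0, 0.0, -0.01, 0.2], [0.22, -6.4, -7.9, -0.0, 0.0, -0.01, 0.2], [0.25, -6.2, -9.2, -0.0, 0.0, -0.01, 0.2]]
```

Call:
step_arm(targets=[[[0.05,-1.2,-0.3,0,0,0,0.2],[0.05,-2.4,-0.7,0,0,0,0.2],[0.05,-3.5,-1.4,0,0,0,0.2],[0.1,-4.5,-2.2,0,0,0,0.2],[0.1,-5.3,-3.1,0,0,0,0.2],[0.15,-5.9,-4.2,0,0,0,0.2],[0.15,-6.3,-5.4,0,0,0,0.2],[0.2,-6.5,-6.7,0,0,0,0.2],[0.2,-6.4,-7.9,0,0,0,0.2],[0.25,-6.3,-9.0,0,0,0,0.2]]])

```text
clock: 16.95
position: [0.4942, 0.0081, 0.2739]
tool_rot: [1.348, 1.562, -0.168]
force: [19.1, -8.9, -5.2]
grip_width: 0.0251
```

```bash
python3 wind.py 0 1 27; python3 - <<'E'
from h import *
for v in('side','top'):
    im=eyes.grab_frame(v);a=im[165:305,275:400,::-1] if v=='side' else im[155:270,215:375,::-1];cv2.imwrite(f'pics/{v}9.png',cv2.resize(a,None,fx=4,fy=4,interpolation=cv2.INTER_CUBIC))
E
```

```text
t 16.95 reading 26.991 turns 4.296 rad 0.0702 z err mm 0.1 F [19.1 -8.9 -5.2] w 0.0251 q [ 0.33  0.33 -0.59  1.9   0.22  0.97 -0.3 ]
[[0.01, 0.0, 0.0, -0.0, 0.0, -0.01, 0.2]]
```

View pics/side9.png

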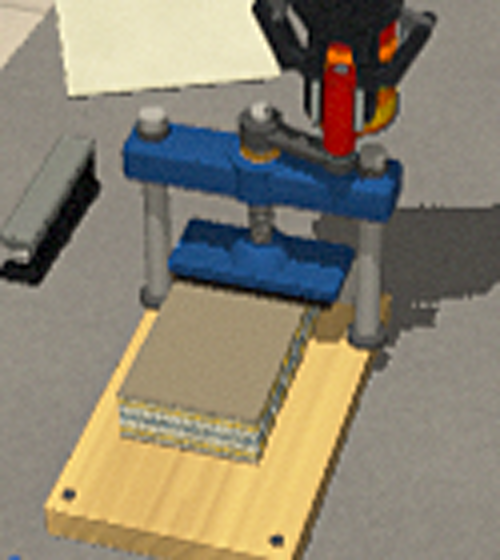

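View pics/top9.png

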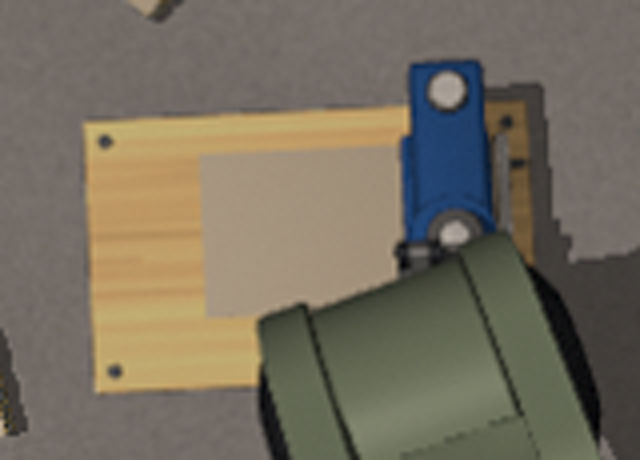

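The rubber is squeezed onto the block, and the block is unmoved. Releasing.

Call:
step_arm(targets=[[[0,0,0,0,0,0,0.7],[0,0,0,0,0,0,0.7],[0,0,0,0,0,0,0.7],[-3,0,0,0,0,0,0.7],[-7,0,0,0,0,0,0.7],[-11,0,0,0,0,0,0.7],[-14,-3,0,0,0,0,0.7],[-14,-6,-4,0,0,0,0.7],[-14,-6,-4,0,0,0,0.7]]])

```text
clock: 17.95
position: [0.4283, 0.0493, 0.4145]
tool_rot: [1.413, 1.559, -0.098]
force: [0.6, 0.4, 0.4]
grip_width: 0.0596
```

```bash
python3 - <<'E'
from h import *
s,p,r=st();print(s['clock'],p,s['force'],s['grip_width'])
for v in('side','top'):
    im=eyes.grab_frame(v);cv2.imwrite(f'pics/{v}10f.png',im[:,:,::-1]);a=im[165:305,275:400,::-1] if v=='side' else im[155:270,215:375,::-1];cv2.imwrite(f'pics/{v}10.png',cv2.resize(a,None,fx=5,fy=5,interpolation=cv2.INTER_CUBIC)[:600])
E
```

```text
17.95 [0.42828911 0.04928345 0.41447111] [0.60710559 0.41309485 0.40713839] 0.05959604497914346
```

View pics/side10.png

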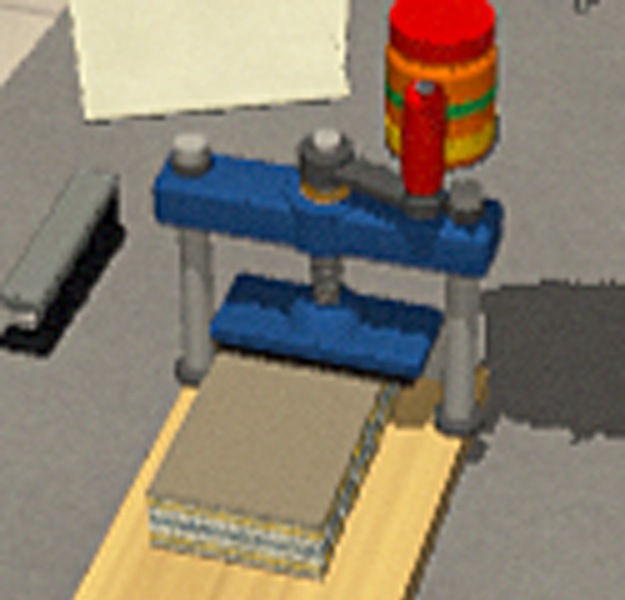

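View pics/top10.png

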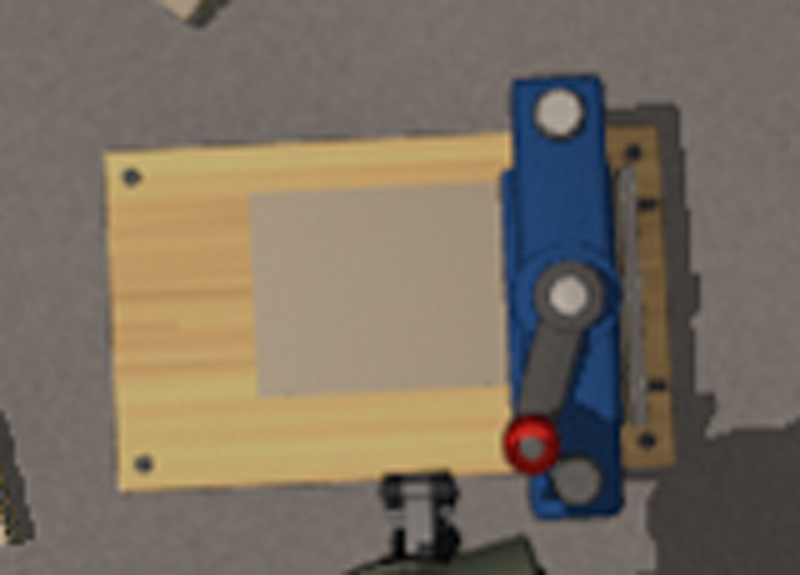

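View pics/side10f.png

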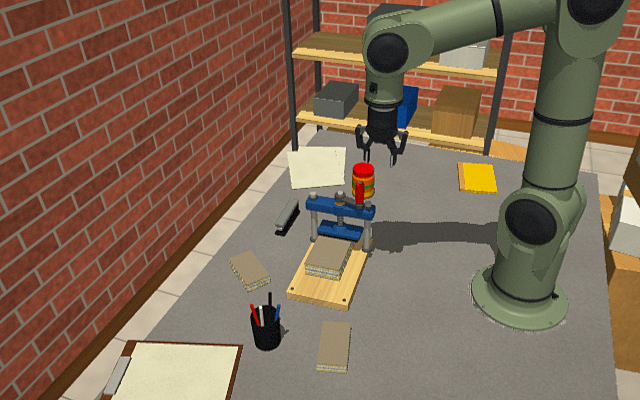

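The crank stays at about 4.3 turns, with its grip at top-crop px (531,445). The block is square at the gauge, its edge running from (249,195) to (257,396). The bystanders haven't moved.

```bash
python3 - <<'E'
from h import *
t=lambda x,y:sub(0,215,155,5,(x,y))
a,b=[F(onz('top',t(*c),.075)) for c in[(249,195),(257,396)]];print(a,b,'ang',np.arctan2(a[0]-b[0],a[1]-b[1]))
g=F(onz('top',t(531,445),.298));print(g,np.arctan2(-g[1],g[0])/2/np.pi)
print(bot.job_done())
E
```

```text
[-0.16504921  0.06300639  0.075     ] [-0.16514121 -0.04475527  0.075     ] ang 0.0008537754044149797
[-0.02166383 -0.06568781  0.298     ] 0.3007015194474822
the job is handed in; nothing more can be done
None
```

The block is home against the back gauge and held under the platen, and I handed the job in after about 18 s on the robot's clock.

I pushed the block with both fingertips, tilting the tool partway so the forearm cleared the crank. I then wound the crank by its red grip from about 1.43 to 4.30 turns, let go and backed off.

My last checks before handing in:
- **Block position:** its outer edge is at press x ≈ -165 mm, about 9 mm off the middle, and square to within about 0.001 rad. At the end of the push it stopped against the gauge at about 15 N.
- **Crank:** it stays at about 4.30 turns, about half a turn past touching. By the given figures that is roughly 60 N on the block; I could not measure the platen force directly.
- **Bystanders:** the pen cup, sweet jar and stapler look unmoved in the pictures. I did not re-measure their positions.

No check failed or disagreed. The only oddity was a brief force of about 30 N at the wrist while winding, well under the 120 N limit.

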